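# Hold open the box with the remote in it

### The arm

A 7-joint arm with a two-finger parallel gripper is mounted at the origin on the work surface. World frame = base frame: x ahead of the robot, y to its left, z up, the work surface at z = 0. Lengths are in m, angles in rad, forces in N, time in s.
With the tool pointing down it reaches from about 0.35 to 0.9 m from the base axis. Payload 7.2 kg.
Tool frame: the origin (TCP) lies at the centre of the arm's flange, where the gripper is bolted on; the fingertips stand 173 mm ahead of it and the grasp point (between the pads) lies 155 mm ahead of it (env.finger_overhang is the distance from the TCP to the fingertips, in m); z points along the fingers, y is the line along which they close (so a half turn about z gives the same grasp; the last joint's range is limited). The gripper opens to 85 mm and grips with 20 to 120 N. Pads are 22 mm wide; open, the fingers measure 114 mm over their backs; the gripper's body (76 mm by 85 mm) begins 54 mm behind the grasp point. The pads swing forward as they close: fully open they stand 13 mm farther back than shut.
Start: joints at [-1.261, 0.411, -0.013, 1.596, 0.006, 1.134, -0.082], TCP at [0.231, 0.581, 0.405] pointing down, gripper open.
Joint ranges: [-2.95, 2.95], [-0.29, 1.99], [-1.47, 1.44], [0.14, 2.54], [-1.03, 4.17], [0.13, 1.85], [-2.86, 2.86]. Speed limits (rad/s): [2.39, 2.39, 3.01, 3.01, 3.14, 3.14, 3.14].

### API

Orientations are given as a unit quaternion [x, y, z, w].
In Python, from station import env gives the robot as it stands. The module is installed in compiled form; this text tells all that it offers.
- The arm moves only by the shell command python3 -m inch 'ROWS'. ROWS is JSON, a list of rows, each an object of numbers: "dx", "dy", "dz": the shift along the world's x, y, z in units of 600 mm (1.0 is 600 mm); "rx", "ry", "rz": the turn, a rotation vector about the world's x, y, z in units of 90 degrees (1.0 is 90 degrees); "grip": the opening, from -1 (shut) to 1 (fully open). A call has 1 to 20 rows; each row is the pose to reach, as a shift and turn from the pose commanded when the call began; what a row does not reach only later rows make up. A row lasts 1/12 s, in which the tool goes at most 41.7 mm and 7.16 degrees, less where a joint would pass 70% of its speed; a pose out of reach is approached as far as the arm can. A call with a number of a shift or a turn outside -1 to 1 is refused whole. A call with a gripper value outside its range is refused whole. The fingers move at their own pace and stop on an object; the grip force is fixed at half the most. Time passes only in rows, so rows that repeat a pose let the fingers close. It gives the time, the measured TCP pose, the force, the opening and the grip force at its end, in the units of the state.
- env.get_state(): the state, without advancing time (a new reading comes with each control period).
- env.grab_frame(name): name is "side" or "top"; returns (picture, depth): 384x512x3 uint8, blue, green, red; 384x512 float32, m along the optical axis (not along the pixel's ray), 0 where there is no reading.
- env.camera_model(name): a dict with "camera_matrix" (3x3 intrinsics, pixels), "distortion" ([k1, k2, p1, p2, k3] as OpenCV has them; the pictures are not rectified), "T" (4x4, takes a point from camera to world coordinates). Camera axes: x right, y down, z forward; pixel columns grow to the right and rows downward; lengths in m; the calibration is good to about 2 mm. A picture is of the moment at which its call begins. camera_model takes no time and is no camera call.
- env.sign_off(): hands the job in; it is judged then, once.
The state is a dict: "t": time; "qpos": joint angles; "joint_vel": joint speeds; "joint_efforts": joint torques, N m; "eef_pos": TCP position; "tcp_rot": TCP orientation; "wrist_force": force on the tool from outside, world axes, zero at the start; "torque": the same for the moment, N m; "gripper_width": opening from 0.0 (shut) to 1.0 (fully open); "grip_force": force on a finger pad.
Only numpy, scipy, OpenCV 4.12 (cv2) and the standard library are available. Lean on these libraries where they do the work, as an engineer would, in place of code of your own. Each camera call takes 0.05 s, during which the arm holds its last target. There are 200 camera calls.

### The job

Look through the clear lids of the two wooden boxes to see which one has the black TV remote in it, lift that box's lid by its handle and hold it open at 45 degrees, so that I can reach in; finish while still holding it there, because it falls shut if let go. The hinges are weak, so never swing the lid past 60 degrees; keep the other box shut and leave everything else, the contents of the boxes included, where it is.

Things in the scene. Friction and masses are not known exactly. Their poses are not given: they have to be found in the camera images.
- oak_in (a point): centre of the inner floor, 8 mm above the table, of the light oak box, steel handle and hinges. The box is fixed to the table: 160 deep (x) by 240 wide (y) by 80 high, walls 8; its x axis points from the front (handle side, towards the robot) to the hinge side, z up. Which box stands left or right varies.
- oak_hinge (a point): point on the oak box's hinge axis, mid-width, at the top edge of its far wall, 80 mm above the table, 80 mm along the box's x from its centre; fixed to the box, axes as the box's. The hinge axis is this y axis.
- oak_handle (a point): mid-point of the grip bar of the oak box's lid. The bar is round, 12 mm thick, 100 long, parallel to the hinge, on two arms 50 mm in front of the lid's front edge (between bar and lid an open slot 44 by 88 mm takes a finger from above). Lid shut: 7 mm above and 210 mm in front of the hinge point. Axes: the box's when shut, turning with the lid.
- oak_lid (a joint): opening angle of the oak lid, rad: 0 shut, growing as the handle rises and swings over towards the hinge (45 degrees = 0.785); it falls shut if let go. The lid is a 160 by 240 mm wooden frame, 14 mm thick, with a clear pane through which the contents are seen; about 0.4 kg.
- walnut_in (a point): centre of the inner floor, 8 mm above the table, of the dark walnut box, brass handle and hinges. The box is fixed to the table: 160 deep (x) by 240 wide (y) by 80 high, walls 8; its x axis points from the front (handle side, towards the robot) to the hinge side, z up. Which box stands left or right varies.
- walnut_hinge (a point): point on the walnut box's hinge axis, mid-width, at the top edge of its far wall, 80 mm above the table, 80 mm along the box's x from its centre; fixed to the box, axes as the box's. The hinge axis is this y axis.
- walnut_handle (a point): mid-point of the grip bar of the walnut box's lid. The bar is round, 12 mm thick, 100 long, parallel to the hinge, on two arms 50 mm in front of the lid's front edge (between bar and lid an open slot 44 by 88 mm takes a finger from above). Lid shut: 7 mm above and 210 mm in front of the hinge point. Axes: the box's when shut, turning with the lid.
- walnut_lid (a joint): opening angle of the walnut lid, rad: 0 shut, growing as the handle rises and swings over towards the hinge (45 degrees = 0.785); it falls shut if let go. The lid is a 160 by 240 mm wooden frame, 14 mm thick, with a clear pane through which the contents are seen; about 0.4 kg.
- remote_center (a point): centre of the black remote control, 44 (x) by 150 (y) by 18 mm, white keys and a red one; lies loose on the floor of one of the two boxes, under the shut lid
- case_center (a point): centre of the wine-red spectacle case, 60 (x) by 155 (y) by 34 mm; lies in the box that has no remote
- mug_center (a point): centre of a blue ceramic cup standing on the table, 80 mm across, 90 high, no handle
- soda_center (a point): centre of an amber bottle with a white cap, 72 mm across, 210 high, standing on the table
- lotion_center (a point): centre of a cream and green pump bottle, 60 mm across, 177 high; this point is 75 mm above its foot
- phone_center (a point): centre of a grey phone with a black screen lying flat, 75 (x) by 150 (y) by 9 mm

How it is judged:
On the way:
1. the lid of the box with the remote is off its seat, carried by the fingers (((horizontal distance between remote_center and oak_in below 0.1 m and value of joint oak_lid above 0.15 rad and contact force between the fingers and oak_lid above 0.5 N) or (horizontal distance between remote_center and walnut_in below 0.1 m and value of joint walnut_lid above 0.15 rad and contact force between the fingers and walnut_lid above 0.5 N))), for 0.1 s.
At the end, for the whole second after the job is handed in: The lid of the box with the remote stands at 45 degrees (within 6), still (under 0.1 rad/s), carried by the fingers (over 0.8 N) and propped on nothing else; the other lid is shut; remote, case, cup, bottles and phone are within 30 mm of where they began (((horizontal distance between remote_center and oak_in below 0.1 m and value of joint oak_lid between 0.68 and 0.89 rad and velocity of joint oak_lid between -0.1 and 0.1 rad/s and contact force between the fingers and oak_lid above 0.8 N and value of joint walnut_lid below 0.05 rad and contact force between oak_lid and remote below 0.1 N and contact force between oak_lid and case below 0.1 N and contact force between oak_lid and mug below 0.1 N and contact force between oak_lid and soda below 0.1 N and contact force between oak_lid and lotion below 0.1 N and contact force between oak_lid and phone below 0.1 N) or (horizontal distance between remote_center and walnut_in below 0.1 m and value of joint walnut_lid between 0.68 and 0.89 rad and velocity of joint walnut_lid between -0.1 and 0.1 rad/s and contact force between the fingers and walnut_lid above 0.8 N and value of joint oak_lid below 0.05 rad and contact force between walnut_lid and remote below 0.1 N and contact force between walnut_lid and case below 0.1 N and contact force between walnut_lid and mug below 0.1 N and contact force between walnut_lid and soda below 0.1 N and contact force between walnut_lid and lotion below 0.1 N and contact force between walnut_lid and phone below 0.1 N)) and distance of each of remote_center, case_center, mug_center, soda_center, lotion_center, phone_center from where it was at the start of the episode below 0.03 m); the arm keeps its last pose, push and grip.
It fails at once if the lid of the box without the remote is opened ((horizontal distance between remote_center and oak_in below 0.1 m and value of joint walnut_lid above 0.1 rad) or (horizontal distance between remote_center and walnut_in below 0.1 m and value of joint oak_lid above 0.1 rad)).
It fails at once if a lid is swung past 60 degrees (value of joint any of oak_lid, walnut_lid above 1.06 rad).
It fails at once if the contents of a box are disturbed (distance of any of remote_center, case_center from where it was at the start of the episode above 0.03 m or angle between any of remote_center, case_center's own z axis and vertical above 0.35 rad).
It fails at once if the cup, a bottle or the phone is pushed away or knocked over (distance of any of mug_center, soda_center, lotion_center, phone_center from where it was at the start of the episode above 0.03 m or angle between any of mug_center, soda_center, lotion_center, phone_center's own z axis and vertical above 0.35 rad).
It also fails if it takes over 35 s, if anything falls off the work surface, if the arm or the gripper's body presses on something with over 40 N, if the wrist force passes 120 N, or if a joint passes its speed limit or range.

## Working session

There is one attempt and no reset: what is moved stays moved. The work goes in short steps, Python scripts to look and compute and a shell command to move; the robot and the scene stay as the last step left them, time stands still between calls to the robot, and variables do not carry over. Pictures are saved under pics/ and viewed, at most 10 in all, crops included, and the job is handed in when it is done.

```bash
mkdir -p pics
cat > h.py <<'E'
import numpy as np, cv2
from station import env
def snap(n,f):
    p,d=env.grab_frame(n); cv2.imwrite('pics/'+f+'.png',p); np.save('pics/'+f+'.npy',d); return p,d
def pt(n,f,u,v,z=None):
    m=env.camera_model(n); K=np.array(m['camera_matrix']);T=np.array(m['T'])
    x,y=cv2.undistortPoints(np.array([[[u,v]]],float),K,np.array(m['distortion']))[0,0]
    r=T[:3,:3]@np.array([x,y,1])
    if z is None:
        d=np.load('pics/'+f+'.npy'); s=d[int(v)-1:int(v)+2,int(u)-1:int(u)+2]; s=np.median(s[s>0]) if (s>0).any() else np.nan
    else: s=(z-T[2,3])/r[2]
    return T[:3,3]+s*r
E
python3 - <<'E'
from h import *
for n in('top','side'): snap(n,n+'1'); print(np.round(env.camera_model(n)['T'],3))
print(env.get_state())
E
```

```text
[[-0.012 -0.994  0.106  0.424]
 [-1.     0.013  0.007 -0.009]
 [-0.008 -0.106 -0.994  1.653]
 [ 0.     0.     0.     1.   ]]
[[ 0.772 -0.505  0.386  0.011]
 [-0.635 -0.603  0.483 -0.732]
 [-0.012 -0.618 -0.786  1.308]
 [ 0.     0.     0.     1.   ]]
{'t': 0.1, 'qpos': array([-1.26120343,  0.4118213 , -0.01271195,  1.59692995,  0.00560072,
        1.13430653, -0.08220643]), 'joint_vel': array([-0.00077941, -0.00435306, -0.00074128, -0.00241064,  0.00118349,
       -0.00173492,  0.00050697]), 'joint_efforts': array([ 3.44614484e-03, -6.01827908e+01,  6.84563052e-01, -3.00082147e+01,
        1.40768563e-02,  6.45658089e-03,  1.48212894e-05]), 'eef_pos': array([0.23049362, 0.58074634, 0.40394857]), 'tcp_rot': array([ 1.87766266e-01,  9.82213479e-01, -7.09797260e-04, -8.40589830e-05]), 'wrist_force': array([ 0.37984526, -0.2471262 , -0.45094074]), 'torque': array([ 0.00972482,  0.0296646 , -0.03489684]), 'grip_force': 0.0, 'gripper_width': 0.9961596576251006}
```

View pics/top1.png

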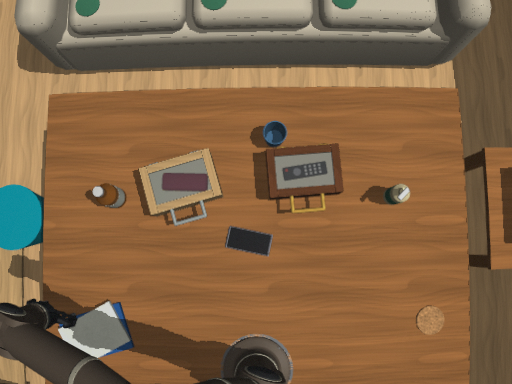

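View pics/side1.png

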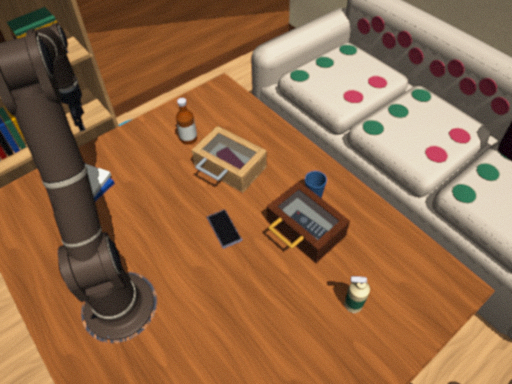

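The remote is in the walnut box (top view, around (304,171)); the red case is in the oak box (185,182). The brass handle bar is near (308,209), and the cup is beside the far-left corner of the walnut box at (274,133). Next I'll enlarge the walnut box.

Run:
```python
import cv2
p=cv2.imread('pics/top1.png')[130:220,255:355]
cv2.imwrite('pics/c1.png',cv2.resize(p,None,fx=6,fy=6,interpolation=cv2.INTER_CUBIC))
```

```text
(no output)
```

View pics/c1.png

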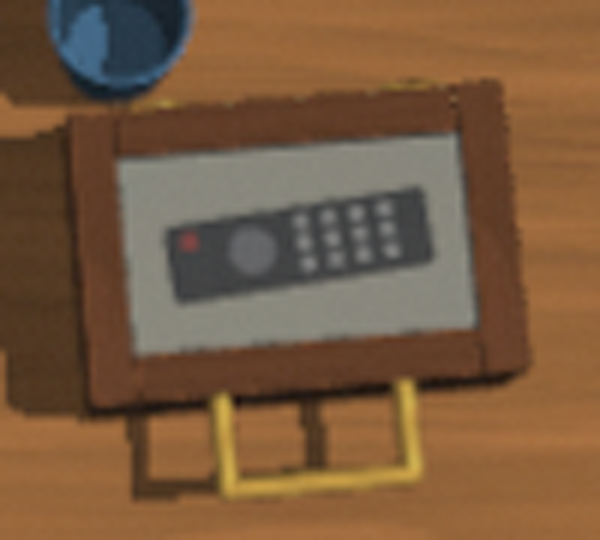

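The walnut lid's corners in the crop are (68,116), (500,82), (90,405) and (527,370). The bar runs from (225,488) to (418,472).

Run:
```python
from h import *
from scipy.spatial.transform import Rotation as R
f=lambda u,v,z:pt('top','top1',255+(u+.5)/6-.5,130+(v+.5)/6-.5,z)
c=[f(*a,.094) for a in((68,116),(500,82),(90,405),(527,370))]
b=[f(225,488,.09),f(418,472,.09)]
for q in c+b: print(q.round(4))
print('w',np.linalg.norm(c[0]-c[1]),np.linalg.norm(c[2]-c[3]),'d',np.linalg.norm(c[0]-c[2]),np.linalg.norm(c[1]-c[3]),'bar',np.linalg.norm(b[0]-b[1]))
y=(c[0]-c[1]+c[2]-c[3]);y/=np.linalg.norm(y);print('yaw',np.degrees(np.arctan2(-y[0],y[1])), 'bar yaw',np.degrees(np.arctan2(-(b[0]-b[1])[0],(b[0]-b[1])[1])))
ctr=np.mean(c,0);x=np.array([y[1],-y[0],0]);print('ctr',ctr,'bar pred',ctr-.13*x,'meas',np.mean(b,0),'hinge',ctr+.08*x)
print('depth chk',pt('top','top1',308,209), pt('top','top1',262,170),pt('top','top1',336,185))
print(R.from_quat(env.get_state()['tcp_rot']).as_matrix().round(3))
```

```text
[ 0.7344 -0.0411  0.094 ]
[ 0.7509 -0.2775  0.094 ]
[ 0.5767 -0.0505  0.094 ]
[ 0.5925 -0.2868  0.094 ]
[ 0.5314 -0.1224  0.09  ]
[ 0.5386 -0.2266  0.09  ]
w 0.23692449582768077 0.2368072385578343 d 0.1579781789083273 0.1586198101409672 bar 0.10448696282177744
yaw 3.9146870132218123 bar yaw 3.920722427135706
ctr [ 0.66362538 -0.16396827  0.094     ] bar pred [ 0.5339287 -0.1728435  0.094    ] meas [ 0.53498083 -0.17448382  0.09      ] hinge [ 0.74343873 -0.15850658  0.094     ]
depth chk [ 0.53683375 -0.17381258  0.09062633] [ 6.79608206e-01 -2.84641069e-02  1.21545229e-04] [ 0.61337257 -0.26672082  0.09228257]
[[-0.929  0.369 -0.   ]
 [ 0.369  0.929 -0.001]
 [-0.    -0.001 -1.   ]]
```

```bash
python3 -m inch '[{"dx":0.35,"dy":-0.9,"rz":-0.5,"grip":-0.06},{"dx":0.35,"dy":-0.9,"rz":-0.5,"grip":-0.06},{"dx":0.35,"dy":-0.9,"rz":-0.5,"grip":-0.06},{"dx":0.35,"dy":-0.9,"rz":-0.5,"grip":-0.06},{"dx":0.35,"dy":-0.9,"rz":-0.5,"grip":-0.06},{"dx":0.35,"dy":-0.9,"rz":-0.5,"grip":-0.06},{"dx":0.35,"dy":-0.9,"rz":-0.5,"grip":-0.06},{"dx":0.35,"dy":-0.9,"rz":-0.5,"grip":-0.06},{"dx":0.35,"dy":-0.9,"rz":-0.5,"grip":-0.06},{"dx":0.35,"dy":-0.9,"rz":-0.5,"grip":-0.06},{"dx":0.35,"dy":-0.9,"rz":-0.5,"grip":-0.06},{"dx":0.35,"dy":-0.9,"rz":-0.5,"grip":-0.06},{"dx":0.35,"dy":-0.9,"rz":-0.5,"grip":-0.06},{"dx":0.35,"dy":-0.9,"rz":-0.5,"grip":-0.06},{"dx":0.35,"dy":-0.9,"rz":-0.5,"grip":-0.06},{"dx":0.35,"dy":-0.9,"rz":-0.5,"grip":-0.06}]'
cat > st.py <<'E'
from h import *
from scipy.spatial.transform import Rotation as R
s=env.get_state();M=R.from_quat(s['tcp_rot']).as_matrix()
print('t',s['t'],'q',s['qpos'].round(2),'p',s['eef_pos'].round(4),'F',s['wrist_force'].round(1),'T',s['torque'].round(2),'g',round(s['gripper_width'],3),s['grip_force'])
gp=s['eef_pos']+.155*M[:,2];print('gp',gp.round(4),'ang y',np.degrees(np.arctan2(M[1,1],M[0,1])).round(2),'z',M[:,2].round(3),'to bar mm',((np.array([.535,-.174,.087])-gp)*1e3).round(1))
E
python3 st.py
```

```text
t 0.1 q [-1.26  0.41 -0.01  1.6   0.01  1.13 -0.08] p [0.2305 0.5807 0.4039] F [ 0.4 -0.2 -0.5] T [ 0.01  0.03 -0.03] g 0.996 0.0
gp [0.2304 0.5805 0.2489] ang y 68.36 z [-0.    -0.001 -1.   ] to bar mm [ 304.6 -754.5 -161.9]invalid input at $[0]: expected keys dx, dy, dz, rx, ry, rz, grip
```

All seven keys are required in each row.

```bash
python3 -m inch '[{"dx":0.35,"dy":-0.9,"dz":0,"rx":0,"ry":0,"rz":-0.5,"grip":-0.06},{"dx":0.35,"dy":-0.9,"dz":0,"rx":0,"ry":0,"rz":-0.5,"grip":-0.06},{"dx":0.35,"dy":-0.9,"dz":0,"rx":0,"ry":0,"rz":-0.5,"grip":-0.06},{"dx":0.35,"dy":-0.9,"dz":0,"rx":0,"ry":0,"rz":-0.5,"grip":-0.06},{"dx":0.35,"dy":-0.9,"dz":0,"rx":0,"ry":0,"rz":-0.5,"grip":-0.06},{"dx":0.35,"dy":-0.9,"dz":0,"rx":0,"ry":0,"rz":-0.5,"grip":-0.06},{"dx":0.35,"dy":-0.9,"dz":0,"rx":0,"ry":0,"rz":-0.5,"grip":-0.06},{"dx":0.35,"dy":-0.9,"dz":0,"rx":0,"ry":0,"rz":-0.5,"grip":-0.06},{"dx":0.35,"dy":-0.9,"dz":0,"rx":0,"ry":0,"rz":-0.5,"grip":-0.06},{"dx":0.35,"dy":-0.9,"dz":0,"rx":0,"ry":0,"rz":-0.5,"grip":-0.06},{"dx":0.35,"dy":-0.9,"dz":0,"rx":0,"ry":0,"rz":-0.5,"grip":-0.06},{"dx":0.35,"dy":-0.9,"dz":0,"rx":0,"ry":0,"rz":-0.5,"grip":-0.06},{"dx":0.35,"dy":-0.9,"dz":0,"rx":0,"ry":0,"rz":-0.5,"grip":-0.06},{"dx":0.35,"dy":-0.9,"dz":0,"rx":0,"ry":0,"rz":-0.5,"grip":-0.06},{"dx":0.35,"dy":-0.9,"dz":0,"rx":0,"ry":0,"rz":-0.5,"grip":-0.06},{"dx":0.35,"dy":-0.9,"dz":0,"rx":0,"ry":0,"rz":-0.5,"grip":-0.06}]'
python3 st.py
```

```text
t: 1.43
eef_pos: [0.4408, 0.0389, 0.4046]
tcp_rot: [0.551, 0.834, -0.0, 0.0]
wrist_force: [0.1, 0.4, -0.8]
gripper_width: 0.47
grip_force: 0.0
t 1.4333 q [-0.67  0.09  0.51  2.04 -0.05  1.03  0.27] p [0.4408 0.0389 0.4046] F [ 0.1  0.4 -0.8] T [ 0.06 -0.02 -0.  ] g 0.47 0.0
gp [0.4408 0.0388 0.2496] ang y 23.08 z [-0. -0. -1.] to bar mm [  94.2 -212.8 -162.6]
```

```bash
python3 -m inch '[{"dx":0.157,"dy":-0.355,"dz":-0.13,"rx":0,"ry":0,"rz":-0.213,"grip":-0.06},{"dx":0.157,"dy":-0.355,"dz":-0.13,"rx":0,"ry":0,"rz":-0.213,"grip":-0.06},{"dx":0.157,"dy":-0.355,"dz":-0.13,"rx":0,"ry":0,"rz":-0.213,"grip":-0.06},{"dx":0.157,"dy":-0.355,"dz":-0.13,"rx":0,"ry":0,"rz":-0.213,"grip":-0.06},{"dx":0.157,"dy":-0.355,"dz":-0.13,"rx":0,"ry":0,"rz":-0.213,"grip":-0.06},{"dx":0.157,"dy":-0.355,"dz":-0.13,"rx":0,"ry":0,"rz":-0.213,"grip":-0.06},{"dx":0.157,"dy":-0.355,"dz":-0.13,"rx":0,"ry":0,"rz":-0.213,"grip":-0.06},{"dx":0.157,"dy":-0.355,"dz":-0.13,"rx":0,"ry":0,"rz":-0.213,"grip":-0.06},{"dx":0.157,"dy":-0.355,"dz":-0.13,"rx":0,"ry":0,"rz":-0.213,"grip":-0.06}]'
python3 st.py
python3 - <<'E'
from h import *
p,_=snap('side','side2'); cv2.imwrite('pics/s2.png',cv2.resize(p[150:290,230:400],None,fx=4,fy=4,interpolation=cv2.INTER_CUBIC))
E
```

```text
t: 2.18
eef_pos: [0.5348, -0.1706, 0.326]
tcp_rot: [0.68, 0.733, -0.0, -0.001]
wrist_force: [-1.3, 0.4, 0.1]
gripper_width: 0.473
grip_force: 0.0
t 2.1833 q [-0.24  0.43  0.62  1.87 -0.31  0.93  0.59] p [ 0.5348 -0.1706  0.326 ] F [-1.3  0.4  0.1] T [ 0.04  0.01 -0.  ] g 0.473 0.0
gp [ 0.5346 -0.1705  0.171 ] ang y 4.25 z [-0.002  0.001 -1.   ] to bar mm [  0.4  -3.5 -84. ]
```

View pics/s2.png

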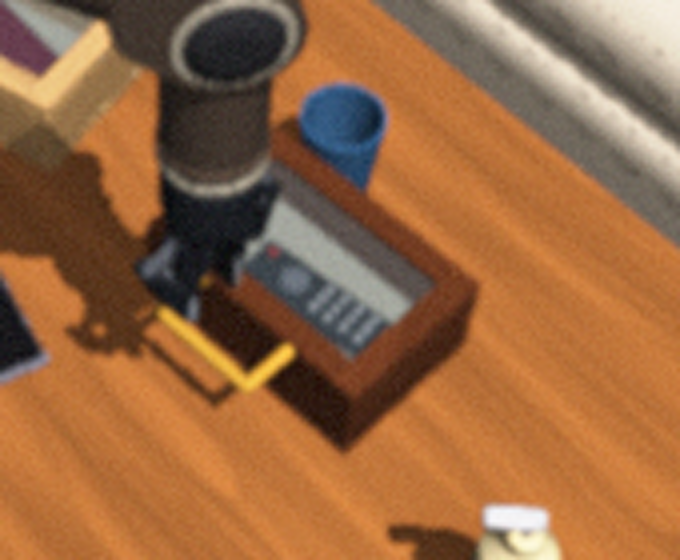

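The open gripper hangs over the brass bar, one finger on each side (crop (165,290)). I'll descend 83 mm in stages and close.

```bash
python3 -m inch '[{"dx":0,"dy":-0.003,"dz":-0.04,"rx":0,"ry":0,"rz":0,"grip":-0.06},{"dx":0,"dy":-0.003,"dz":-0.07,"rx":0,"ry":0,"rz":0,"grip":-0.06},{"dx":0,"dy":-0.003,"dz":-0.1,"rx":0,"ry":0,"rz":0,"grip":-0.06},{"dx":0,"dy":-0.003,"dz":-0.12,"rx":0,"ry":0,"rz":0,"grip":-0.06},{"dx":0,"dy":-0.003,"dz":-0.14,"rx":0,"ry":0,"rz":0,"grip":-0.06},{"dx":0,"dy":-0.003,"dz":-0.14,"rx":0,"ry":0,"rz":0,"grip":-0.06},{"dx":0,"dy":-0.003,"dz":-0.14,"rx":0,"ry":0,"rz":0,"grip":-0.06}]'
python3 st.py
python3 -m inch '[{"dx":0,"dy":0,"dz":0,"rx":0,"ry":0,"rz":0,"grip":-1},{"dx":0,"dy":0,"dz":0,"rx":0,"ry":0,"rz":0,"grip":-1},{"dx":0,"dy":0,"dz":0,"rx":0,"ry":0,"rz":0,"grip":-1},{"dx":0,"dy":0,"dz":0,"rx":0,"ry":0,"rz":0,"grip":-1},{"dx":0,"dy":0,"dz":0,"rx":0,"ry":0,"rz":0,"grip":-1},{"dx":0,"dy":0,"dz":0,"rx":0,"ry":0,"rz":0,"grip":-1}]'
python3 st.py
```

```text
t: 2.82
eef_pos: [0.5349, -0.1733, 0.2428]
tcp_rot: [0.681, 0.733, -0.0, -0.0]
wrist_force: [-0.4, -0.3, 0.4]
gripper_width: 0.468
grip_force: 0.0
t 2.8167 q [-0.18  0.55  0.55  1.93 -0.4   0.77  0.67] p [ 0.5349 -0.1733  0.2428] F [-0.4 -0.3  0.4] T [ 0.02 -0.02 -0.01] g 0.468 0.0
gp [ 0.5348 -0.1733  0.0878] ang y 4.23 z [-0.  0. -1.] to bar mm [ 0.2 -0.7 -0.8]
t: 3.32
eef_pos: [0.5325, -0.1745, 0.2434]
tcp_rot: [0.681, 0.732, -0.001, -0.002]
wrist_force: [-12.1, 2.0, 11.0]
gripper_width: 0.116
grip_force: 58.5
t 3.3167 q [-0.18  0.55  0.55  1.93 -0.4   0.78  0.67] p [ 0.5325 -0.1745  0.2434] F [-12.1   2.   11. ] T [ 0.1   2.54 -0.05] g 0.116 58.512216210365295
gp [ 0.5318 -0.1743  0.0884] ang y 4.1 z [-0.005  0.002 -1.   ] to bar mm [ 3.2  0.3 -1.4]
```

```bash
cat > traj.py <<'E'
import numpy as np
from scipy.spatial.transform import Rotation as R
a=np.radians(3.9);X=np.array([np.cos(a),np.sin(a),0]);Y=np.array([-np.sin(a),np.cos(a),0]);Z=np.array([0,0,1.])
def tcp(t,k=2/3):
    b=R.from_rotvec(np.radians(t)*Y).apply(-.21*X+.007*Z)
    return b+R.from_rotvec(np.radians(t*k)*Y).apply(.155*Z)
if __name__=='__main__':
    for s,e in((0,20),(20,45)):
        for t in np.arange(s,e,2.5)+2.5: print(t,((tcp(t)-tcp(s)-(.003*X if s==0 else 0))/.6).round(4),(Y*(t-s)*2/3/90).round(4))
E
python3 traj.py
```

```text
2.5 [0.0033 0.0002 0.0151] [-0.0013  0.0185  0.    ]
5.0 [0.0123 0.0008 0.03  ] [-0.0025  0.037   0.    ]
7.5 [0.022  0.0015 0.0446] [-0.0038  0.0554  0.    ]
10.0 [0.0323 0.0022 0.0589] [-0.005   0.0739  0.    ]
12.5 [0.0432 0.0029 0.0727] [-0.0063  0.0924  0.    ]
15.0 [0.0547 0.0037 0.0863] [-0.0076  0.1109  0.    ]
17.5 [0.0668 0.0046 0.0994] [-0.0088  0.1293  0.    ]
20.0 [0.0795 0.0054 0.112 ] [-0.0101  0.1478  0.    ]
22.5 [0.0133 0.0009 0.0122] [-0.0013  0.0185  0.    ]
25.0 [0.0271 0.0018 0.0239] [-0.0025  0.037   0.    ]
27.5 [0.0414 0.0028 0.0351] [-0.0038  0.0554  0.    ]
30.0 [0.0563 0.0038 0.0458] [-0.005   0.0739  0.    ]
32.5 [0.0716 0.0049 0.0559] [-0.0063  0.0924  0.    ]
35.0 [0.0874 0.006  0.0655] [-0.0076  0.1109  0.    ]
37.5 [0.1037 0.0071 0.0744] [-0.0088  0.1293  0.    ]
40.0 [0.1204 0.0082 0.0827] [-0.0101  0.1478  0.    ]
42.5 [0.1374 0.0094 0.0904] [-0.0113  0.1663  0.    ]
45.0 [0.1549 0.0106 0.0974] [-0.0126  0.1848  0.    ]
```

```bash
python3 -m inch '[{"dx":0.003,"dy":0,"dz":0.015,"rx":-0.001,"ry":0.018,"rz":0,"grip":-1},{"dx":0.012,"dy":0.001,"dz":0.03,"rx":-0.0025,"ry":0.037,"rz":0,"grip":-1},{"dx":0.022,"dy":0.0015,"dz":0.0445,"rx":-0.004,"ry":0.055,"rz":0,"grip":-1},{"dx":0.032,"dy":0.002,"dz":0.059,"rx":-0.005,"ry":0.074,"rz":0,"grip":-1},{"dx":0.043,"dy":0.003,"dz":0.073,"rx":-0.006,"ry":0.092,"rz":0,"grip":-1},{"dx":0.055,"dy":0.004,"dz":0.086,"rx":-0.0075,"ry":0.111,"rz":0,"grip":-1},{"dx":0.067,"dy":0.0045,"dz":0.0995,"rx":-0.009,"ry":0.129,"rz":0,"grip":-1},{"dx":0.0795,"dy":0.0055,"dz":0.112,"rx":-0.01,"ry":0.148,"rz":0,"grip":-1},{"dx":0.0795,"dy":0.0055,"dz":0.112,"rx":-0.01,"ry":0.148,"rz":0,"grip":-1},{"dx":0.0795,"dy":0.0055,"dz":0.112,"rx":-0.01,"ry":0.148,"rz":0,"grip":-1}]'
python3 st.py
```

```text
t: 4.15
eef_pos: [0.5822, -0.1707, 0.3098]
tcp_rot: [0.676, 0.727, -0.085, -0.079]
wrist_force: [-0.3, -0.4, -2.9]
gripper_width: 0.118
grip_force: 59.1
t 4.15 q [-0.24  0.61  0.63  1.68 -0.27  1.19  0.54] p [ 0.5822 -0.1707  0.3098] F [-0.3 -0.4 -2.9] T [-0.09 -0.1  -0.01] g 0.118 59.11379098892212
gp [ 0.5465 -0.1732  0.159 ] ang y 4.18 z [-0.23  -0.016 -0.973] to bar mm [-11.5  -0.8 -72. ]
```

The lid follows to 20° with low forces (bar at z 0.159, 0.158 expected). Continuing to 45°.

```bash
python3 -m inch '[{"dx":0.0133,"dy":0.001,"dz":0.012,"rx":-0.001,"ry":0.018,"rz":0,"grip":-1},{"dx":0.027,"dy":0.002,"dz":0.024,"rx":-0.0025,"ry":0.037,"rz":0,"grip":-1},{"dx":0.0415,"dy":0.003,"dz":0.035,"rx":-0.004,"ry":0.055,"rz":0,"grip":-1},{"dx":0.0565,"dy":0.004,"dz":0.046,"rx":-0.005,"ry":0.074,"rz":0,"grip":-1},{"dx":0.0715,"dy":0.005,"dz":0.056,"rx":-0.006,"ry":0.092,"rz":0,"grip":-1},{"dx":0.0875,"dy":0.006,"dz":0.0655,"rx":-0.0075,"ry":0.111,"rz":0,"grip":-1},{"dx":0.1035,"dy":0.007,"dz":0.0745,"rx":-0.009,"ry":0.129,"rz":0,"grip":-1},{"dx":0.1205,"dy":0.008,"dz":0.083,"rx":-0.01,"ry":0.148,"rz":0,"grip":-1},{"dx":0.1375,"dy":0.0095,"dz":0.0905,"rx":-0.011,"ry":0.166,"rz":0,"grip":-1},{"dx":0.155,"dy":0.0105,"dz":0.0975,"rx":-0.0125,"ry":0.185,"rz":0,"grip":-1},{"dx":0.155,"dy":0.0105,"dz":0.0975,"rx":-0.0125,"ry":0.185,"rz":0,"grip":-1},{"dx":0.155,"dy":0.0105,"dz":0.0975,"rx":-0.0125,"ry":0.185,"rz":0,"grip":-1},{"dx":0.155,"dy":0.0105,"dz":0.0975,"rx":-0.0125,"ry":0.185,"rz":0,"grip":-1},{"dx":0.155,"dy":0.0105,"dz":0.0975,"rx":-0.0125,"ry":0.185,"rz":0,"grip":-1},{"dx":0.155,"dy":0.0105,"dz":0.0975,"rx":-0.0125,"ry":0.185,"rz":0,"grip":-1}]'
python3 st.py
python3 - <<'E'
from h import *
p,_=snap('side','side3'); cv2.imwrite('pics/s3.png',cv2.resize(p[130:290,220:400],None,fx=4,fy=3.7,interpolation=cv2.INTER_CUBIC))
E
```

```text
t: 5.4
eef_pos: [0.6749, -0.1646, 0.3685]
tcp_rot: [0.658, 0.707, -0.189, -0.177]
wrist_force: [-5.1, -0.8, 2.3]
gripper_width: 0.115
grip_force: 58.9
t 5.4 q [-0.19  0.8   0.63  1.24 -0.21  1.71  0.49] p [ 0.6749 -0.1646  0.3685] F [-5.1 -0.8  2.3] T [-0.02  0.49 -0.15] g 0.115 58.88722479343414
gp [ 0.5975 -0.1697  0.2343] ang y 4.21 z [-0.499 -0.033 -0.866] to bar mm [ -62.5   -4.3 -147.3]
```

View pics/s3.png

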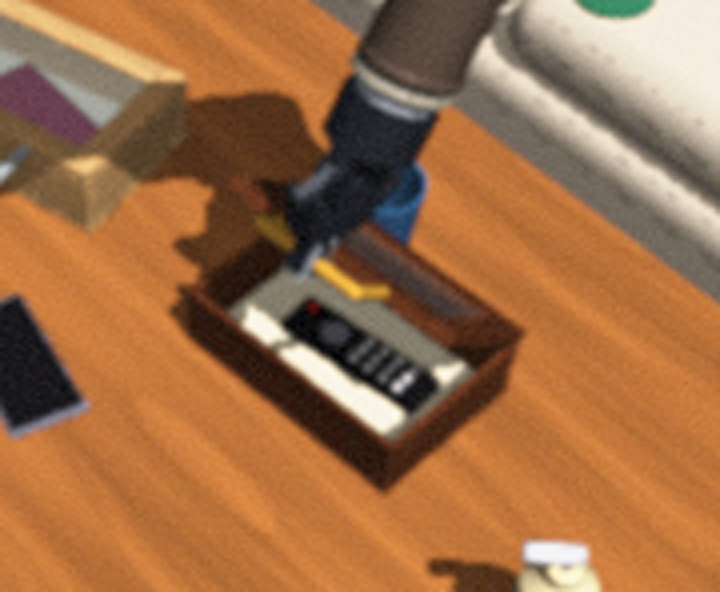

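The lid stands open with the bar held in the fingers (crop (310,260)), the remote lies undisturbed, and the cup is upright. A bar height of 0.234 m means about 45°. Checking that it is still, then handing in.

```bash
python3 st.py; python3 -c "
from station import env
print(abs(env.get_state()['joint_vel']).max()); print(env.sign_off())"
```

```text
t 5.45 q [-0.19  0.8   0.63  1.24 -0.21  1.71  0.49] p [ 0.675  -0.1645  0.3686] F [-5.   0.3  2.4] T [-0.12  0.57 -0.11] g 0.116 58.897186517715454
gp [ 0.5976 -0.1697  0.2344] ang y 4.21 z [-0.499 -0.033 -0.866] to bar mm [ -62.6   -4.3 -147.4]
0.006931915807389735
the job is handed in; nothing more can be done
None
```

The remote is in the walnut box; its lid is held open by the handle at about 45° (from the measured bar height), and I handed the job in with the gripper still holding it, though no verdict came back.

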